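# Refit the vent knob of the proofing cabinet and shut the vent

## Robot

A 6-joint arm with a two-finger parallel gripper is mounted at the origin on the work surface. World frame = base frame: x ahead of the robot, y to its left, z up, the work surface at z = 0. Lengths are in m, angles in rad, forces in N, time in s.
With the tool pointing down it reaches from about 0.3 to 0.85 m from the base axis. Payload 5.4 kg.
Tool frame: the origin (TCP) lies on the centre line of the jaws, within the pads' length; the fingertips stand 14 mm ahead of it and the grasp point (between the pads) lies 5 mm behind it (r.nose_length is the distance from the TCP to the fingertips, in m); z points along the fingers, x is the direction in which the jaws open and shut, and the axes are right-handed (so a half turn about z gives the same grasp; the last joint's range is limited). The gripper opens to 85 mm and grips with 20 to 120 N. Pads are 22 mm wide; open, the fingers measure 114 mm over their backs; the gripper's body (76 mm by 85 mm) begins 54 mm behind the grasp point. The pads swing forward as they close: fully open they stand 13 mm farther back than shut.
Start: joints at [0.937, 0.158, 1.597, -0, 1.386, -0.21], TCP at [0.236, 0.524, 0.245] pointing down, gripper open.
Joint ranges: [-2.91, 2.91], [-0.94, 2.29], [0.18, 2.7], [-1.29, 4.43], [0.17, 2.64], [-3, 3]. Speed limits (rad/s): [2.57, 2.57, 3.14, 3.14, 3.14, 3.14].

## Interface

Orientations are given as a unit quaternion [x, y, z, w].
In Python, from bench import r gives the robot as it stands.
- The arm moves only by the shell command python3 -m creep 'ROWS' [FORCE]. ROWS is JSON, a list of rows, each an object of numbers: "gripper": the gripper's target within -1 to 1 (fully open at 1, half-way at 0, shut at -1); "dx", "dy", "dz": the shift along the tool's x, y, z in mm; "ax", "ay", "az": the turn, a rotation vector about the tool's x, y, z in degrees. In form: [{"gripper": .., "dx": .., "dy": .., "dz": .., "ax": .., "ay": .., "az": ..}, ...]. A call has 1 to 20 rows; each row shifts and turns the commanded pose from where the row before left it, along the tool's axes as they then stand; what a row does not reach is not made up. A row lasts 1/8 s, in which the tool goes at most 62.5 mm and 10.7 degrees, less where a joint would pass 70% of its speed; a pose out of reach is approached as far as the arm can. A call is refused whole if a number of a shift passes 62.5 or a number of a turn 10.7, either way. A call with a gripper value outside its range is refused whole. The fingers move at their own pace and stop on an object; FORCE is the grip in N (left out, the last holds). Time passes only in rows, so rows that do not move let the fingers close. It gives the time, the measured TCP pose, the force and the opening at its end, in the units of the state.
- r.sense(): the state, without advancing time (a new reading comes with each control period).
- r.grab_frame(name): name is "scene" or "top" or "wrist"; returns (picture, depth): 400x640x3 uint8, red, green, blue; 400x640 float32, m along the optical axis (not along the pixel's ray), 0 where there is no reading.
- r.camera_model(name): a dict with "mtx" (3x3 intrinsics, pixels), "camera_from_world" (4x4, takes a point from world to camera coordinates); the wrist camera has in their place "mount" (4x4, takes a point from camera to tool coordinates, whose origin is the TCP and whose axes are the tool frame's). Camera axes: x right, y down, z forward; pixel columns grow to the right and rows downward; lengths in m; the calibration is good to about 2 mm. A picture is of the moment at which its call begins: read the wrist's pose just before it. camera_model takes no time and is no camera call.
- r.finish_job(): hands the job in, once; it reports no verdict.
The state is a dict: "time_s": time; "joints": joint angles; "dq": joint speeds; "joint_torque": joint torques, N m; "tool_pos": TCP position; "ee_rot": TCP orientation; "ft_force": force on the tool from outside, world axes, zero at the start; "torque": the same for the moment, N m; "width": opening from 0.0 (shut) to 1.0 (fully open).
Only numpy, scipy, OpenCV 4.12 (cv2) and the standard library are available. Lean on these libraries where they do the work, as an engineer would, in place of code of your own. Each camera call takes 0.05 s, during which the arm holds its last target.

## Task

The vent knob of the clear proofing cabinet was taken off for washing: put it back on the sprung spindle on the cabinet's roof, turning it under light pressure until its keyway drops over the key and it sits fully home; do not force it or push the spindle down solid. Then turn it clockwise (seen from above) until its pointer stands at the single rib, so that the vent is shut, and let go. Leave everything else where it stands.

Things in the scene. Friction and masses are not known exactly. Their poses are not given: they have to be found in the camera images.
- knob: Loose black knob standing upright on its round hub on the sill, left or right of the cabinet. Origin: centre of the hub's underside; z up; +x to its pointer. Hub 52 mm across, 30 mm high; on it a flat-sided bar grip along x, 50 mm long, 16 mm thick (y), 30 to 58 mm above the origin, with a white line on top at the pointer's end. 0.08 to 0.17 kg.
- knob_bore (a point): Mouth of the knob's bore, in the centre of its underside (same point and axes as the knob's origin). The bore is 20 mm across and 27 mm deep; a keyway 6.6 mm wide runs from it towards the pointer (+x) to 16.5 mm from the axis, over the bore's whole depth.
- knob_pointer (a point): Tip of the knob's pointer, a nib 6 mm wide and 6 mm high that sticks out from the foot of the hub: 35 mm from the knob's axis along its +x, 4 mm above its underside.
- cabinet: Clear acrylic proofing cabinet, fixed: 280 mm deep (x), 320 wide (y), 200 high; origin at the centre of its underside, z up, door on its -x side (towards the robot), its +y to the robot's left. On the roof a steel escutcheon 96 mm across, 4 mm thick, with the vent's spindle in its middle, and at the back right corner a small thermometer (50 x 70 x 14 mm).
- spindle_seat (a point): Centre of the top face of the spindle's flange (40 mm across), on the spindle's axis, 218 mm above the sill; axes as the cabinet's. The knob is fully home when its underside lies on this face. One key, 5 mm wide, sticks out from the spindle to 15 mm from the axis, from the flange to 9 mm above it: a knob whose keyway is not over the key rests 9 mm too high.
- spindle_top (a point): Top of the steel spindle, 24 mm above the flange; 18 mm across, the topmost 6 mm tapering to 10 mm. The spindle turns against a friction of 0.10 N m; under light load a hub bearing on the key's top slides round without turning it, under more than about 10 N it may drag it along. With the knob home its pointer points where the key points, with about 4 degrees of play.
- mark_shut (a point): Inner end of the single raised rib on the escutcheon (9 x 4 mm, 8 mm high), 36 mm from the spindle's axis on the cabinet's +y side, 212 mm above the sill. Vent shut: knob home, pointer's tip over this point. At the start the key points, not measured, 20 to 86 degrees anticlockwise (from above) of this rib. Stop: about 9 degrees clockwise past this rib.
- mark_open (a point): Inner end of the pair of ribs on the escutcheon, 36 mm from the spindle's axis on the cabinet's -x side (towards the door), 212 mm above the sill: pointer position for the vent wide open; the spindle's other stop is about 10 degrees anticlockwise beyond.
- cutter: Bystander: round steel biscuit cutter, 60 mm across, 40 mm high with a round strap handle on top, 71 mm high in all; origin at the centre of its underside. It stands on the other side of the cabinet from the knob.
- ramekin: Bystander: small glass ramekin, 72 mm across, 42 mm high; origin at the centre of its underside.
- pie_dish: Bystander: white ceramic dish of pie weights, 136 mm across, 45 mm high; origin at the centre of its underside.
- scraper: Bystander: stainless bench scraper, 110 x 150 mm, 18 mm high, lying flat on the back left of the cabinet's roof; origin at its centre on the roof.
- spoon: Bystander: wooden spoon, 260 mm long, lying on the sill along its own x.
- jar: Bystander: glass jar with a steel lid, 80 mm across, 120 mm high; origin at the centre of its underside.
- loaf_tin: Bystander: dark steel loaf tin, 110 x 220 mm, 70 mm high; origin at the centre of its underside.
- plunger (a joint): How far the sprung spindle is pressed down, in m: 0 at rest, negative downwards. It gives 4 mm (-0.004), against 4 N at first and 9 N when solid on its stop, and springs up again when the load goes or the keyway drops over the key. It should not be pushed solid: 3.6 mm (8.5 N) is the most.
Mind the look-alikes: they are no part of the job. Leave any red look-alike of the knob alone.

How it is judged:
On the way:
1. the knob's keyway has dropped over the key and the knob sits home on the spindle's flange (horizontal distance between knob and spindle_seat below 0.004 m and z of knob in the frame of spindle_seat below 0.0025 m and angle between knob's own z axis and vertical below 0.08 rad), for 0.2 s.
At the end, for the whole second after the job is handed in: The knob stands on the spindle, fully home with its keyway over the key (underside within 2.5 mm of the flange's face, axis within 4 mm, tilt under 0.08 rad), its pointer's tip within 6 mm of the inner end of the single rib (vent shut), released and at rest (all of step 1 and z of knob in the frame of spindle_seat above -0.005 m and horizontal distance between knob_pointer and mark_shut below 0.006 m and linear speed of knob below 0.02 m/s); the robot touches nothing.
It fails at once if the sprung spindle is pushed down solid onto its stop (more than 3.6 mm, 8.5 N) (value of joint plunger below -0.0036 m).
It fails at once if the knob is forced: pressed or wrenched against the cabinet or its spindle with more than 40 N (contact force between knob and cabinet above 40 N).
It fails at once if the robot itself strikes or pushes the cabinet with more than 10 N (contact force between any of the arm, the fingers and cabinet above 10 N).
It fails at once if one of the bystanders is moved by more than 20 mm (distance of any of cutter, ramekin, pie_dish, scraper, spoon, jar, loaf_tin from where it was at the start of the episode above 0.02 m).
It also fails if it takes over 61 s, if anything falls off the work surface, if the arm or the gripper's body presses on something with over 40 N, if the wrist force passes 120 N, or if a joint passes its speed limit or range.

## Working session

There is one attempt and no reset: what is moved stays moved. The work goes in short steps, Python scripts to look and compute and a shell command to move; the robot and the scene stay as the last step left them, time stands still between calls to the robot, and variables do not carry over. Pictures are saved under pics/ and viewed, and the job is handed in when it is done.

```bash
mkdir -p pics; ls; cat > h.py <<'E'
import numpy as np,cv2
from bench import r
def snap(n,f):
    s=r.sense(); p,d=r.grab_frame(n); cv2.imwrite('pics/'+f+'.png',p[:,:,::-1]); np.savez('pics/'+f+'.npz',p=p,d=d,pos=s['tool_pos'],q=s['ee_rot']); return p,d,s
E
python3 - <<'E'
from h import *
for n in('scene','top','wrist'):
    snap(n,n+'0'); m=r.camera_model(n); print(n,{k:np.round(v,3).tolist() for k,v in m.items()})
print(r.sense())
E
```

```text
pics
scene {'mtx': [[421.697, 0.0, 316.96], [0.0, 421.697, 200.786], [0.0, 0.0, 1.0]], 'camera_from_world': [[0.319, 0.948, 0.007, -0.167], [0.56, -0.183, -0.808, -0.198], [-0.765, 0.262, -0.589, 1.822], [0.0, 0.0, 0.0, 1.0]]}
top {'mtx': [[362.34, 0.0, 319.604], [0.0, 362.34, 202.137], [0.0, 0.0, 1.0]], 'camera_from_world': [[-0.019, -1.0, 0.008, -0.001], [-0.998, 0.019, -0.057, 0.536], [0.057, -0.009, -0.998, 1.58], [0.0, 0.0, 0.0, 1.0]]}
wrist {'mtx': [[278.607, 0.0, 319.563], [0.0, 278.607, 202.769], [0.0, 0.0, 1.0]], 'mount': [[1.0, -0.0, 0.0, 0.001], [-0.0, 0.948, 0.317, -0.082], [-0.0, -0.317, 0.948, -0.128], [0.0, 0.0, 0.0, 1.0]]}
{'time_s': 0.15, 'joints': array([ 9.36909116e-01,  1.58905758e-01,  1.59794935e+00,  2.34181662e-05,
        1.38624282e+00, -2.10133479e-01]), 'dq': array([-0.00139708, -0.00261493, -0.00504937,  0.0018322 ,  0.00039058,
        0.00035954]), 'joint_torque': array([-7.76041452e-04, -3.96379137e+01, -3.31782532e+01, -2.84505995e-04,
        5.47524425e-03,  5.87559356e-06]), 'tool_pos': array([0.2361856 , 0.52375257, 0.24453906]), 'ee_rot': array([ 8.39996487e-01,  5.42591315e-01, -7.07579247e-04,  2.56762464e-04]), 'ft_force': array([ 0.55333987, -0.02804803, -0.70772504]), 'torque': array([ 0.00158423,  0.00942724, -0.04791034]), 'width': 1.0012132702036094}
```

View pics/scene0.png

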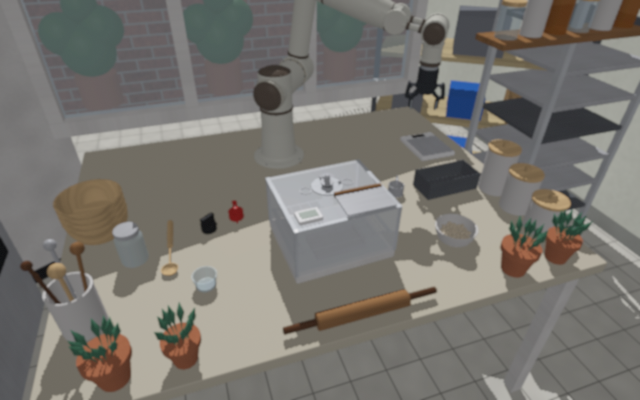

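View pics/top0.png

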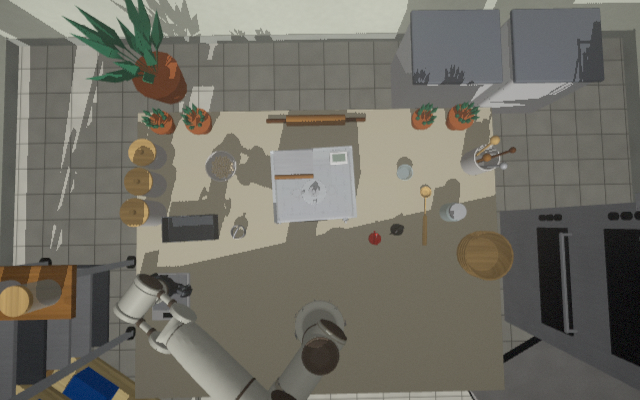

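View pics/wrist0.png

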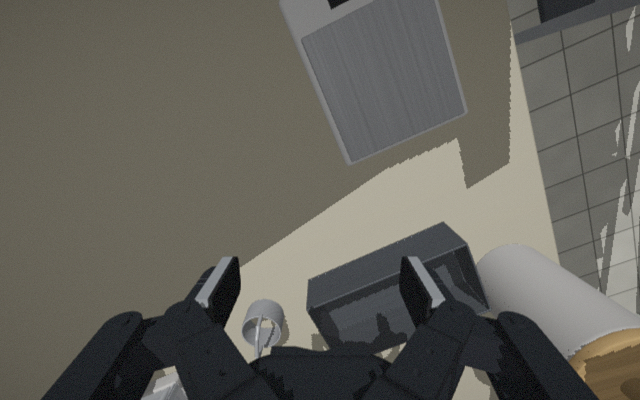

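The top view shows the black knob at (397,229), the red look-alike at (375,238), the cutter at (238,231) and the escutcheon with the spindle at about (313,190). In the scene view the black knob is at (208,223) and the red one at (236,212). I pick the black one and check it in close crops.

```bash
cat >> h.py <<'E'
from scipy.spatial.transform import Rotation as R
def cam(n,pos=None,q=None):
    m=r.camera_model(n); K=np.array(m['mtx'])
    if n=='wrist':
        T=np.eye(4);T[:3,:3]=R.from_quat(q).as_matrix();T[:3,3]=pos
        return K,T@np.array(m['mount'])
    return K,np.linalg.inv(np.array(m['camera_from_world']))
def ray(c,uv,z):
    K,T=c; d=T[:3,:3]@np.linalg.solve(K,[uv[0],uv[1],1.]); o=T[:3,3]
    return o+d*(z-o[2])/d[2]
def proj(c,X):
    K,T=c; x=np.linalg.inv(T)@np.append(X,1); p=K@x[:3]; return p[:2]/p[2]
def crop(f,x0,y0,x1,y1,s,g=None):
    im=cv2.imread('pics/'+f+'.png')[y0:y1,x0:x1]; cv2.imwrite('pics/'+g+'.png',cv2.resize(im,None,fx=s,fy=s,interpolation=cv2.INTER_CUBIC))
E
python3 - <<'E'
from h import *
a=cv2.imread('pics/top0.png')
def c(f,x0,y0,w,h,s): return cv2.resize(cv2.imread('pics/'+f+'.png')[y0:y0+h,x0:x0+w],None,fx=s,fy=s,interpolation=cv2.INTER_CUBIC)
A=np.vstack([np.hstack([c('top0',360,210,60,45,6),c('top0',283,165,60,45,6)]),np.hstack([c('scene0',190,195,60,45,6),c('scene0',297,165,60,45,6)])])
cv2.imwrite('pics/crops0.png',A)
C=cam('top'); print(ray(C,(397,229),.05),ray(C,(375,238),.05),ray(C,(313,190),.218),ray(C,(314,185),.2))
S=cam('scene');print(ray(S,(208,223),.05))
for uv in[(271,151),(353,147),(355,219),(276,223)]: print(ray(C,uv,.2))
E
```

```text
[ 0.41176453 -0.34109398  0.05      ] [ 0.37510033 -0.24535656  0.05      ] [0.57126232 0.01540049 0.218     ] [0.59242137 0.01129011 0.2       ]
[ 0.44083336 -0.34513787  0.05      ]
[0.72939543 0.17741527 0.2       ]
[ 0.73963637 -0.14473679  0.2       ]
[ 0.45680039 -0.14559517  0.2       ]
[0.44716312 0.16129175 0.2       ]
```

View pics/crops0.png

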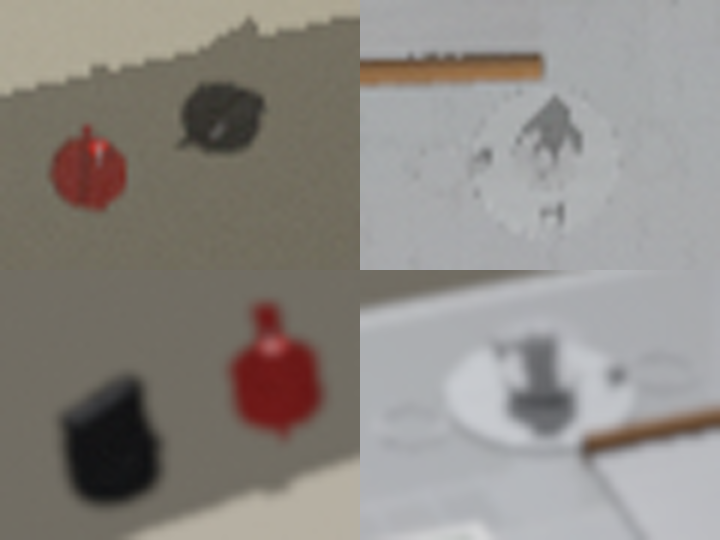

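```bash
cat >> h.py <<'E'
def togo(X,head=None):
    s=r.sense(); M=R.from_quat(s['ee_rot']).as_matrix()
    hd=np.degrees(np.arctan2(M[1,0],M[0,0])); 
    print('t',round(s['time_s'],2),'pos',np.round(s['tool_pos'],4),'head',round(hd,2),'zaxis',np.round(M[:,2],4),'j',np.round(s['joints'],2),'F',np.round(s['ft_force'],2),'w',round(s['width'],3))
    print('delta tool mm',np.round(M.T@(np.array(X)-s['tool_pos'])*1000,1), 'az', None if head is None else round((hd-head+180)%360-180,1))
E
python3 -c "
from h import *
print(r.nose_length); togo([.575,.02,.40],35)"
```

```text
0.014
t 0.15 pos [0.2362 0.5238 0.2445] head 65.72 zaxis [-9.0e-04 -1.2e-03 -1.0e+00] j [ 0.94  0.16  1.6   0.    1.39 -0.21] F [ 0.55 -0.03 -0.71] w 1.001
delta tool mm [-320.1  515.9 -155.2] az 30.7
```

```bash
python3 -m creep '[{"dz":-52},{"dz":-52},{"dz":-51},{"dx":-29,"dy":47},{"dx":-29,"dy":47},{"dx":-29,"dy":47},{"dx":-29,"dy":47},{"dx":-29,"dy":47},{"dx":-29,"dy":47},{"dx":-29,"dy":47},{"dx":-29,"dy":47},{"dx":-29,"dy":47},{"dx":-29,"dy":47},{"dx":-29,"dy":47},{"az":10.2},{"az":10.2},{"az":10.2},{}]'
python3 - <<'E'
from h import *
togo([.575,.02,.40],35); snap('wrist','w1')
E
```

```text
t 0.15 pos [0.2362 0.5238 0.2445] head 65.72 zaxis [-9.0e-04 -1.2e-03 -1.0e+00] j [ 0.94  0.16  1.6   0.    1.39 -0.21] F [ 0.55 -0.03 -0.71] w 1.001
delta tool mm [-320.1  515.9 -155.2] az 30.7invalid input
```

View pics/w1.png

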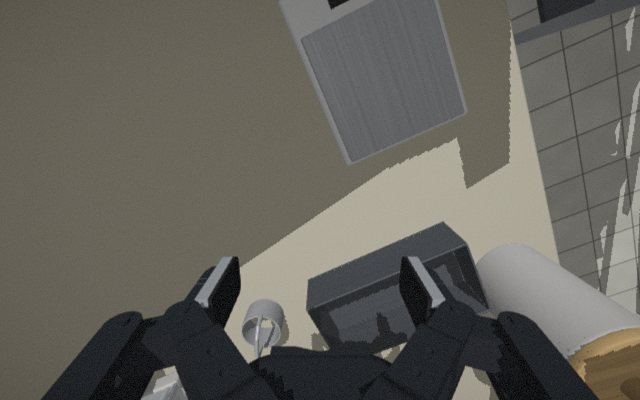

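The call was refused and nothing moved. I'll retry with full rows.

```bash
python3 -m creep '[{"gripper":1,"dx":0,"dy":0,"dz":-52,"ax":0,"ay":0,"az":0},{"gripper":1,"dx":0,"dy":0,"dz":-52,"ax":0,"ay":0,"az":0},{"gripper":1,"dx":0,"dy":0,"dz":-51,"ax":0,"ay":0,"az":0},{"gripper":1,"dx":-29,"dy":47,"dz":0,"ax":0,"ay":0,"az":0},{"gripper":1,"dx":-29,"dy":47,"dz":0,"ax":0,"ay":0,"az":0},{"gripper":1,"dx":-29,"dy":47,"dz":0,"ax":0,"ay":0,"az":0},{"gripper":1,"dx":-29,"dy":47,"dz":0,"ax":0,"ay":0,"az":0},{"gripper":1,"dx":-29,"dy":47,"dz":0,"ax":0,"ay":0,"az":0},{"gripper":1,"dx":-29,"dy":47,"dz":0,"ax":0,"ay":0,"az":0},{"gripper":1,"dx":-29,"dy":47,"dz":0,"ax":0,"ay":0,"az":0},{"gripper":1,"dx":-29,"dy":47,"dz":0,"ax":0,"ay":0,"az":0},{"gripper":1,"dx":-29,"dy":47,"dz":0,"ax":0,"ay":0,"az":0},{"gripper":1,"dx":-29,"dy":47,"dz":0,"ax":0,"ay":0,"az":0},{"gripper":1,"dx":-29,"dy":47,"dz":0,"ax":0,"ay":0,"az":0},{"gripper":1,"dx":0,"dy":0,"dz":0,"ax":0,"ay":0,"az":10.2},{"gripper":1,"dx":0,"dy":0,"dz":0,"ax":0,"ay":0,"az":10.2},{"gripper":1,"dx":0,"dy":0,"dz":0,"ax":0,"ay":0,"az":10.2}]'
python3 - <<'E'
from h import *
togo([.575,.02,.40],35); snap('wrist','w2')
E
```

```text
time_s: 2.33
tool_pos: [0.5765, 0.0205, 0.3999]
ee_rot: [0.954, 0.299, -0.0, -0.0]
ft_force: [0.9, -0.1, -0.5]
width: 1.004
t 2.33 pos [0.5765 0.0205 0.3999] head 34.76 zaxis [-8.e-04  2.e-04 -1.e+00] j [-0.17  0.11  1.35  0.    1.68 -0.78] F [ 0.92 -0.13 -0.47] w 1.004
delta tool mm [-1.6 -0.5 -0.1] az -0.2
```

View pics/w2.png

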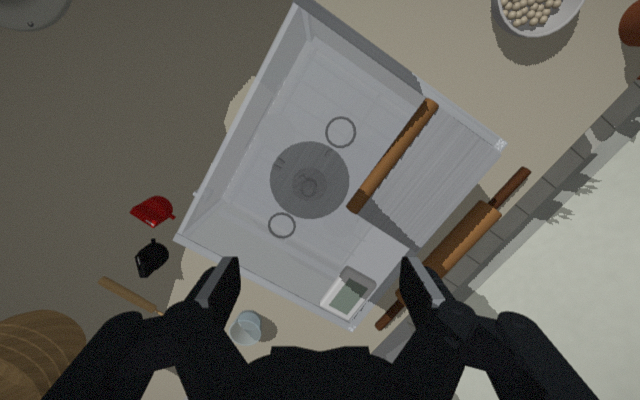

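The wrist view shows the escutcheon at (310,180) with the spindle at about (308,186), the black knob at (152,257) and the red one at (153,211).

```bash
python3 - <<'E'
from h import *
crop('w2',265,135,355,225,6.6,'w2c')
im=cv2.imread('pics/w2c.png'); cv2.imwrite('pics/w2c.png',cv2.normalize(im,None,-60,400,cv2.NORM_MINMAX))
crop('w2',105,180,195,290,5,'w2k')
im=cv2.imread('pics/w2k.png');cv2.imwrite('pics/w2k.png',np.clip(im.astype(float)*2,0,255).astype(np.uint8))
E
```

```text
(no output)
```

View pics/w2c.png

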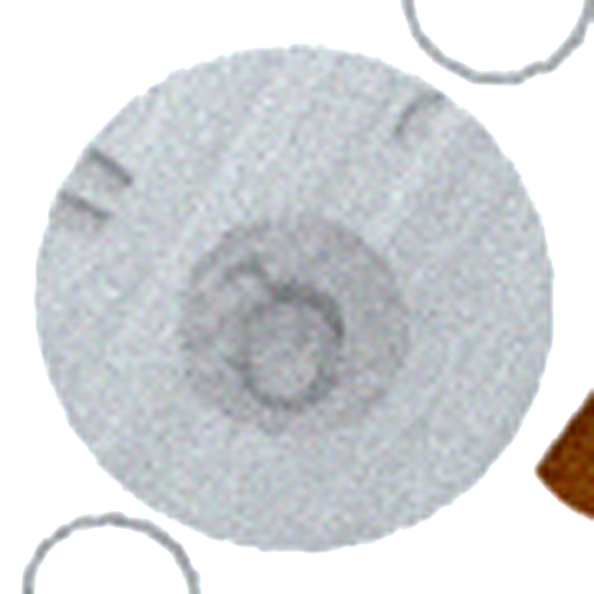

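View pics/w2k.png

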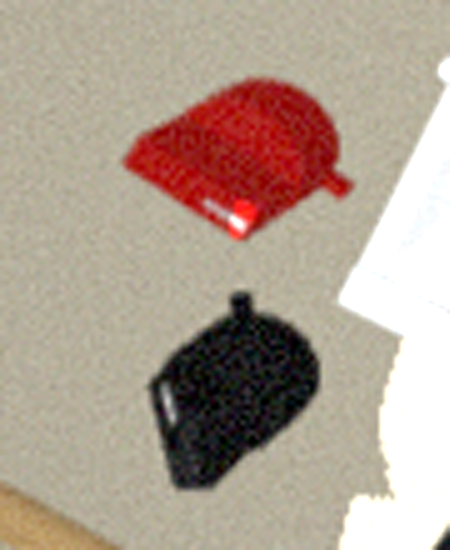

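```bash
python3 - <<'E'
from h import *
D=np.load('pics/w2.npz'); C=cam('wrist',D['pos'],D['q'])
f=lambda u,v:(265+u/6.6,135+v/6.6); k=lambda u,v:(105+u/5,180+v/5)
def xy(p,z): return ray(C,p,z)[:2]
ce=xy(f(294.5,297.5),.204); cf=xy(f(294,323),.218); print('esc',ce,'flange',cf)
# flange circle fits by colour: radial checks
for n,p,z in[('rib',f(402,132),.212),('ribb',f(398,133),.206),('pair',f(121,198),.212),('key',f(240,272),.226),('keyb',f(228,272),.22),('keyc',f(262,268),.226),('top',f(290,347),.242)]:
    q=xy(p,z); d=q-cf; print(n,q,'r',np.linalg.norm(d),'head',np.degrees(np.arctan2(d[1],d[0])))
# roof depth sanity / cabinet corners at z=.2
for n,p in[('c1',(296,4)),('c2',(178,240)),('c3',(354,330)),('c4',(505,147))]: print(n,xy(p,.2))
# knob
p1=xy(k(241,298),.006);print('tip',p1)
a,b=xy(k(152,385),.058),xy(k(185,488),.058); print('bar top corners',a,b)
print('white', xy(k(168,400),.058))
print('hub bottom left/right',xy(k(318,385),.0))
E
```

```text
esc [0.56540446 0.01625782] flange [0.56634529 0.0155643 ]
rib [0.56334067 0.05259294] r 0.03715033786793336 head 94.63899898289424
ribb [0.56350302 0.05137427] r 0.03592258555234014 head 94.53810466725403
pair [0.52994324 0.01555256] r 0.036402051685501445 head -179.98152389955698
key [0.5530307  0.01958021] r 0.01390704883567755 head 163.2158020753
keyb [0.55180559 0.01704391] r 0.014614792015406915 head 174.18938606301327
keyc [0.55567861 0.02225063] r 0.012589091820965981 head 147.91878056915368
top [0.56522414 0.01754196] r 0.0022733467472570083 head 119.54935518599405
c1 [0.45318083 0.15739397]
c2 [ 0.47029692 -0.14805395]
c3 [ 0.74530638 -0.13390927]
c4 [0.73019493 0.17741801]
tip [ 0.3925103  -0.31639773]
bar top corners [ 0.39354515 -0.32922629] [ 0.42218073 -0.36452677]
white [ 0.40113024 -0.33181526]
hub bottom left/right [ 0.43493944 -0.34037588]
```

```bash
python3 -c "
from h import *
togo([.413,-.343,.20],38)"
```

```text
t 2.38 pos [0.5765 0.0206 0.3999] head 34.47 zaxis [-7.e-04  1.e-04 -1.e+00] j [-0.17  0.11  1.35 -0.    1.68 -0.78] F [ 0.11 -0.39  0.15] w 0.999
delta tool mm [-340.5  207.3  200. ] az -3.5
```

```bash
python3 -m creep '[{"gripper":1,"dx":-42.5,"dy":26,"dz":0,"ax":0,"ay":0,"az":0},{"gripper":1,"dx":-42.5,"dy":26,"dz":0,"ax":0,"ay":0,"az":0},{"gripper":1,"dx":-42.5,"dy":26,"dz":0,"ax":0,"ay":0,"az":0},{"gripper":1,"dx":-42.5,"dy":26,"dz":0,"ax":0,"ay":0,"az":0},{"gripper":1,"dx":-42.5,"dy":26,"dz":0,"ax":0,"ay":0,"az":0},{"gripper":1,"dx":-42.5,"dy":26,"dz":20,"ax":0,"ay":0,"az":0},{"gripper":1,"dx":-42.5,"dy":26,"dz":30,"ax":0,"ay":0,"az":0},{"gripper":1,"dx":-42.5,"dy":26,"dz":30,"ax":0,"ay":0,"az":0},{"gripper":1,"dx":0,"dy":0,"dz":60,"ax":0,"ay":0,"az":0},{"gripper":1,"dx":0,"dy":0,"dz":60,"ax":0,"ay":0,"az":-3.5},{"gripper":1,"dx":0,"dy":0,"dz":0,"ax":0,"ay":0,"az":0}]'
python3 - <<'E'
from h import *
togo([.413,-.343,.20],38); snap('wrist','w3')
E
```

```text
time_s: 3.75
tool_pos: [0.4156, -0.342, 0.1951]
ee_rot: [0.944, 0.331, -0.002, -0.006]
ft_force: [0.0, 0.1, 0.7]
width: 0.999
t 3.75 pos [ 0.4156 -0.342   0.1951] head 38.68 zaxis [-0.0073  0.0094 -0.9999] j [-0.91  0.12  1.75 -0.    1.29 -1.59] F [0.03 0.13 0.67] w 0.999
delta tool mm [-2.7 -0.9 -4.9] az 0.7
```

View pics/w3.png

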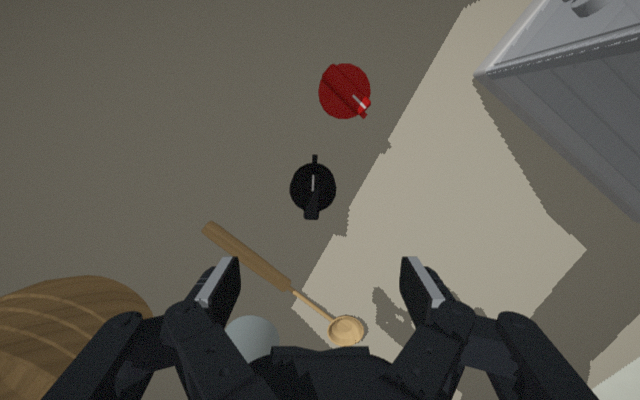

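The black knob is at (312,187), with its white line and pointer upwards at (314,158). The red one is at (345,92), well clear. Next I measure the knob's axis and heading.

```bash
python3 - <<'E'
from h import *
crop('w3',280,145,345,230,7,'w3c')
im=cv2.imread('pics/w3c.png');cv2.imwrite('pics/w3c.png',np.clip(im.astype(float)*3,0,255).astype(np.uint8))
D=np.load('pics/w3.npz'); g=D['p'].max(2)
C=cam('wrist',D['pos'],D['q'])
m=(g<60).astype(np.uint8);m[:,:285]=0;m[:,345:]=0;m[:148]=0;m[235:]=0
n,l,st,ce=cv2.connectedComponentsWithStats(m);print(st,ce)
print(np.round(r.sense()['ee_rot'],4),np.round(r.sense()['tool_pos'],4))
E
```

```text
[[     0      0    640    400 254092]
 [   290    155     46     65   1908]] [[319.55182375 199.58277317]
 [312.59853249 188.4769392 ]]
[ 9.437e-01  3.309e-01 -6.000e-04 -2.000e-03] [ 0.4174 -0.344   0.1993]
```

View pics/w3c.png

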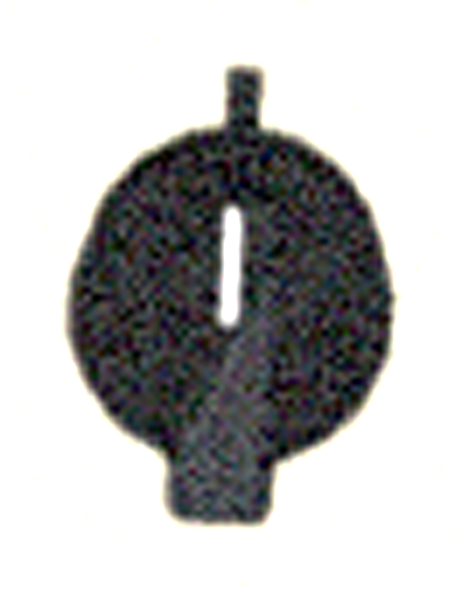

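The crop shows the hub circle centred near (230,292), the nib at (246,68) and the white line at x≈232. The arm was still settling, so I take the picture again.

```bash
python3 - <<'E'
from h import *
snap('wrist','w4'); D=np.load('pics/w4.npz'); C=cam('wrist',D['pos'],D['q'])
g=D['p'].max(2).astype(float)
x0,y0=285,140
sub=cv2.resize(g[y0:235,x0:345],None,fx=8,fy=8,interpolation=cv2.INTER_CUBIC)
m=((sub<45)*255).astype(np.uint8); m=cv2.morphologyEx(m,cv2.MORPH_OPEN,np.ones((15,15)))
cn=max(cv2.findContours(m,0,1)[0],key=cv2.contourArea)[:,0].astype(float)
px=(cn+.5)/8-.5+[x0,y0]
top=px[px[:,1].argsort()[:25]].mean(0); bot=px[px[:,1].argsort()[-40:]].mean(0)
print('nib',top,'bot',bot)
# hub circle: rays on z=.03, RANSAC-lite: iterative fit
P=np.array([ray(C,p,.03)[:2] for p in px]); 
c=np.array([ray(C,(312,187),.03)[0],ray(C,(312,187),.03)[1]])
for i in range(30):
    rr=np.linalg.norm(P-c,axis=1); k=abs(rr-.026)<.004 if i<10 else abs(rr-.026)<.0012
    d=(P[k]-c)/rr[k][:,None]; J=d; c=c+np.linalg.lstsq(J,(rr[k]-.026),rcond=None)[0]
print('hub c',c,k.mean(),rr[k].mean())
t=ray(C,top,.004)[:2]; print('tip',t,np.linalg.norm(t-c),'head',np.degrees(np.arctan2(*(t-c)[::-1])))
w=sub>130; w=cv2.morphologyEx(w.astype(np.uint8),cv2.MORPH_OPEN,np.ones((3,3))); w[:120]=0; w[320:]=0; w[:,:120]=0;w[:,320:]=0
ys,xs=np.nonzero(w); L=cv2.fitLine(np.c_[xs,ys].astype(np.float32),2,0,.01,.01).ravel(); print(len(xs),xs.min(),xs.max(),ys.min(),ys.max())
a=[ray(C,((L[2]+s*L[0]*40+.5)/8-.5+x0,(L[3]+s*L[1]*40+.5)/8-.5+y0),.058)[:2] for s in(-1,1)]
e=a[0]-a[1]; print('line',a,'head',np.degrees(np.arctan2(e[1],e[0])))
b=ray(C,bot,.058)[:2];print('bar rear',b,np.linalg.norm(b-c),'head from rear',np.degrees(np.arctan2(*(c-b)[::-1])))
togo([*c,.12],38)
E
```

```text
nib [314.2925 150.5625] bot [313.3      214.028125]
hub c [ 0.40782101 -0.34344515] 0.5717592592592593 0.02611384982390691
tip [ 0.38897946 -0.31746409] 0.03209391810585129 head 125.94974892402021Traceback (most recent call last):
  File "<stdin>", line 20, in <module>
cv2.error: OpenCV(4.12.0) /io/opencv/modules/imgproc/src/linefit.cpp:50: error: (-215:Assertion failed) count > 0 in function 'fitLine2D_wods'
```

```bash
python3 - <<'E'
from h import *
D=np.load('pics/w4.npz'); C=cam('wrist',D['pos'],D['q']); crop('w4',285,140,345,235,6,'w4c')
im=cv2.imread('pics/w4c.png');cv2.imwrite('pics/w4c.png',np.clip(im.astype(float)*3,0,255).astype(np.uint8))
b=ray(C,(313.3,214.03),.058)[:2]; c=np.array([.4078,-.3434]);print('bar rear',b,np.linalg.norm(b-c),'head',np.degrees(np.arctan2(*(c-b)[::-1])))
togo([*c,.12],38)
E
```

```text
bar rear [ 0.42467097 -0.36276658] 0.02568451089055218 head 131.06037032848803
t 3.85 pos [ 0.4186 -0.3455  0.202 ] head 38.64 zaxis [ 0.001  -0.0013 -1.    ] j [-0.91  0.11  1.74 -0.    1.29 -1.59] F [-0.05 -1.11  2.71] w 1.0
delta tool mm [-7.2 -8.6 82. ] az 0.6
```

View pics/w4c.png

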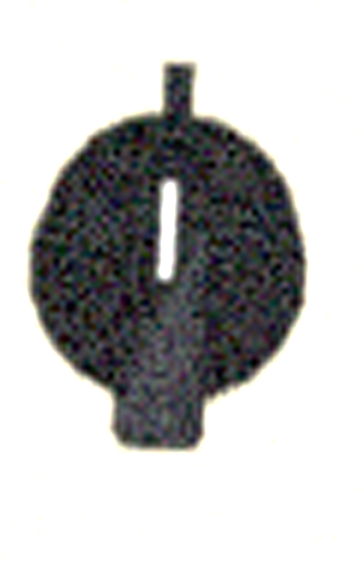

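```bash
python3 - <<'E'
from h import *
D=np.load('pics/w4.npz'); C=cam('wrist',D['pos'],D['q'])
f=lambda u,v:((u+.5)/6-.5+285,(v+.5)/6-.5+140)
h=lambda a,b:round(float(np.degrees(np.arctan2(a[1]-b[1],a[0]-b[0]))),1)
t=ray(C,f(179.5,63),.007)[:2]; r_=ray(C,f(158.5,449),.058)[:2]; w1=ray(C,f(170.5,180),.058)[:2]; w2=ray(C,f(164.5,280),.058)[:2]
# hub sides
s1=ray(C,f(29,258),.03)[:2]; s2=ray(C,f(306,258),.03)[:2]; print('hub mid',(s1+s2)/2,np.linalg.norm(s1-s2)); tp=ray(C,f(168,112),.03)[:2]
print('tip',t,'rear',r_,'w',w1,w2,h(w1,w2),'tip-rear',h(t,r_),np.linalg.norm(t-r_))
u=(t-r_)/np.linalg.norm(t-r_); print('centre from rear',r_+.025*u,'from tip',t-.035*u,'hubtop',tp-.026*u)
E
```

```text
hub mid [ 0.40723758 -0.34301127] 0.05065037260843807
tip [ 0.38862055 -0.31654336] rear [ 0.42308096 -0.36458261] w [ 0.39569545 -0.32647663] [ 0.40534324 -0.34033927] 124.8 tip-rear 125.7 0.05912097645980543
centre from rear [ 0.40850897 -0.34426865] from tip [ 0.40902133 -0.34498291] hubtop [ 0.40595025 -0.3430947 ]
```

```bash
python3 -m creep '[{"gripper":1,"dx":0,"dy":0,"dz":0,"ax":0,"ay":0,"az":3.1}]'; python3 -c "
from h import *
togo([.4083,-.344,.048],35.5)"
```

```text
time_s: 3.98
tool_pos: [0.4197, -0.3467, 0.2045]
ee_rot: [0.952, 0.305, 0.001, 0.003]
ft_force: [-0.5, -1.2, -0.3]
width: 1.003
t 3.98 pos [ 0.4197 -0.3467  0.2045] head 35.47 zaxis [ 0.0041 -0.0054 -1.    ] j [-0.91  0.11  1.73 -0.    1.29 -1.53] F [-0.48 -1.15 -0.34] w 1.003
delta tool mm [ -7.8  -9.9 156.5] az -0.0
```

```bash
python3 -m creep '[{"gripper":1,"dx":-7,"dy":-9,"dz":45,"ax":0,"ay":0,"az":0},{"gripper":1,"dx":0,"dy":0,"dz":35,"ax":0,"ay":0,"az":0},{"gripper":1,"dx":0,"dy":0,"dz":0,"ax":0,"ay":0,"az":0},{"gripper":1,"dx":0,"dy":0,"dz":0,"ax":0,"ay":0,"az":0},{"gripper":1,"dx":0,"dy":0,"dz":0,"ax":0,"ay":0,"az":0}]'; python3 - <<'E'
from h import *
togo([.4083,-.344,.048],35.5)
snap('wrist','w5')
E
```

```text
time_s: 4.6
tool_pos: [0.4086, -0.3434, 0.1232]
ee_rot: [0.952, 0.305, 0.001, 0.002]
ft_force: [-0.5, 0.6, -0.1]
width: 0.997
t 4.6 pos [ 0.4086 -0.3434  0.1232] head 35.53 zaxis [ 0.0031 -0.0042 -1.    ] j [-0.93  0.18  1.83 -0.    1.13 -1.55] F [-0.46  0.59 -0.09] w 0.997
delta tool mm [-0.6 -0.  75.2] az 0.0
```

View pics/w5.png

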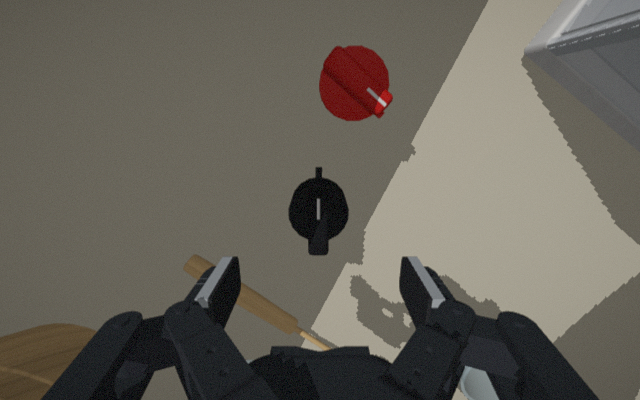

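The knob is centred at column 319, with its bar across the jaws. I descend and grip.

```bash
python3 -m creep '[{"gripper":1,"dx":-0.5,"dy":0,"dz":30,"ax":0.3,"ay":0,"az":0},{"gripper":1,"dx":0,"dy":0,"dz":25,"ax":0,"ay":0,"az":0},{"gripper":1,"dx":0,"dy":0,"dz":15,"ax":0,"ay":0,"az":0},{"gripper":1,"dx":0,"dy":0,"dz":5,"ax":0,"ay":0,"az":0},{"gripper":1,"dx":0,"dy":0,"dz":0,"ax":0,"ay":0,"az":0},{"gripper":1,"dx":0,"dy":0,"dz":0,"ax":0,"ay":0,"az":0}]'; python3 -c "
from h import *
togo([.4083,-.344,.048],35.5)"
```

```text
time_s: 5.4
tool_pos: [0.4072, -0.3425, 0.0463]
ee_rot: [0.952, 0.305, -0.0, -0.002]
ft_force: [0.7, 0.4, 0.4]
width: 1.002
t 5.4 pos [ 0.4072 -0.3425  0.0463] head 35.52 zaxis [-0.0019  0.0027 -1.    ] j [-0.93  0.3   1.86  0.    0.98 -1.55] F [0.68 0.43 0.38] w 1.002
delta tool mm [ 0.1  1.9 -1.7] az 0.0
```

```bash
python3 -m creep '[{"gripper":1,"dx":0,"dy":1.5,"dz":-1,"ax":0,"ay":0,"az":0},{"gripper":-1,"dx":0,"dy":0,"dz":0,"ax":0,"ay":0,"az":0},{"gripper":-1,"dx":0,"dy":0,"dz":0,"ax":0,"ay":0,"az":0},{"gripper":-1,"dx":0,"dy":0,"dz":0,"ax":0,"ay":0,"az":0},{"gripper":-1,"dx":0,"dy":0,"dz":0,"ax":0,"ay":0,"az":0},{"gripper":-1,"dx":0,"dy":0,"dz":0,"ax":0,"ay":0,"az":0},{"gripper":-1,"dx":0,"dy":0,"dz":0,"ax":0,"ay":0,"az":0},{"gripper":-1,"dx":0,"dy":0,"dz":0,"ax":0,"ay":0,"az":0}]' 45; python3 -c "
from h import *
togo([.4083,-.344,.048],35.5)"
```

```text
time_s: 6.4
tool_pos: [0.4075, -0.343, 0.0463]
ee_rot: [0.952, 0.305, -0.001, -0.003]
ft_force: [-0.5, -0.0, 0.4]
width: 0.178
t 6.4 pos [ 0.4075 -0.343   0.0463] head 35.52 zaxis [-0.0031  0.0044 -1.    ] j [-0.93  0.3   1.86  0.    0.99 -1.55] F [-0.51 -0.05  0.38] w 0.178
delta tool mm [ 0.1  1.3 -1.7] az 0.0
```

```bash
python3 -m creep '[{"gripper":-1,"dx":0,"dy":0,"dz":-20,"ax":0,"ay":0,"az":0},{"gripper":-1,"dx":0,"dy":0,"dz":-50,"ax":0,"ay":0,"az":0},{"gripper":-1,"dx":0,"dy":0,"dz":-60,"ax":0,"ay":0,"az":0},{"gripper":-1,"dx":0,"dy":0,"dz":-60,"ax":0,"ay":0,"az":0},{"gripper":-1,"dx":0,"dy":0,"dz":-60,"ax":0,"ay":0,"az":0},{"gripper":-1,"dx":0,"dy":0,"dz":-50,"ax":0,"ay":0,"az":0},{"gripper":-1,"dx":0,"dy":0,"dz":0,"ax":0,"ay":0,"az":0},{"gripper":-1,"dx":0,"dy":0,"dz":0,"ax":0,"ay":0,"az":0}]'; python3 -c "
from h import *
togo([.5655,.0162,.35],95); snap('wrist','w6')"
```

```text
time_s: 7.4
tool_pos: [0.4081, -0.3439, 0.3449]
ee_rot: [0.952, 0.305, -0.001, -0.003]
ft_force: [0.1, 1.1, -1.2]
width: 0.18
t 7.4 pos [ 0.4081 -0.3439  0.3449] head 35.52 zaxis [-0.0043  0.0059 -1.    ] j [-0.93  0.01  1.56  0.    1.58 -1.55] F [ 0.15  1.11 -1.17] w 0.18
delta tool mm [ 337.3 -201.7   -3.7] az -59.5
```

View pics/w6.png

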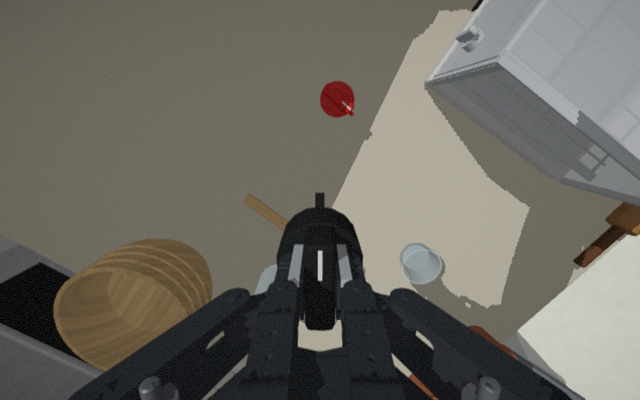

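```bash
python3 - <<'E'
from h import *
crop('w6',270,180,370,340,4,'w6c')
im=cv2.imread('pics/w6c.png');cv2.imwrite('pics/w6c.png',np.clip(im.astype(float)*3,0,255).astype(np.uint8))
C=cam('wrist',[0,0,0],[0,0,0,1])
print('nib',ray(C,(320,192.5),.0393))
for u,v in((320,208),): print('hub front',ray(C,(u,v),.0163))
print('white',ray(C,(320,250),-.0117),ray(C,(320,280),-.0117)); print('rear',ray(C,(320,329),-.0117))
E
```

```text
nib [ 0.00062169 -0.03330072  0.0393    ]
hub front [ 0.00058155 -0.03120821  0.0163    ]
white [ 0.00053684 -0.02043114 -0.0117    ] [ 0.00054504 -0.00422032 -0.0117    ]
rear [ 0.00055992  0.02521415 -0.0117    ]
```

View pics/w6c.png

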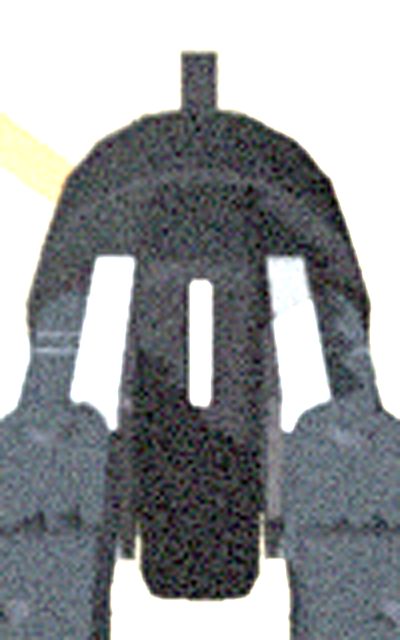

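```bash
python3 -m creep '[{"gripper":-1,"dx":30,"dy":-18,"dz":-3,"ax":0,"ay":0,"az":0},{"gripper":-1,"dx":45,"dy":-27,"dz":0,"ax":0,"ay":0,"az":0},{"gripper":-1,"dx":45,"dy":-27,"dz":0,"ax":0,"ay":0,"az":0},{"gripper":-1,"dx":45,"dy":-27,"dz":0,"ax":0,"ay":0,"az":0},{"gripper":-1,"dx":45,"dy":-27,"dz":0,"ax":0,"ay":0,"az":0},{"gripper":-1,"dx":45,"dy":-27,"dz":0,"ax":0,"ay":0,"az":0},{"gripper":-1,"dx":45,"dy":-27,"dz":0,"ax":0,"ay":0,"az":0},{"gripper":-1,"dx":36,"dy":-22,"dz":0,"ax":0,"ay":0,"az":0},{"gripper":-1,"dx":0,"dy":0,"dz":0,"ax":0,"ay":0,"az":-9.9},{"gripper":-1,"dx":0,"dy":0,"dz":0,"ax":0,"ay":0,"az":-9.9},{"gripper":-1,"dx":0,"dy":0,"dz":0,"ax":0,"ay":0,"az":-9.9},{"gripper":-1,"dx":0,"dy":0,"dz":0,"ax":0,"ay":0,"az":-9.9},{"gripper":-1,"dx":0,"dy":0,"dz":0,"ax":0,"ay":0,"az":-9.9},{"gripper":-1,"dx":0,"dy":0,"dz":0,"ax":0,"ay":0,"az":-9.9},{"gripper":-1,"dx":0,"dy":0,"dz":0,"ax":0,"ay":0,"az":0},{"gripper":-1,"dx":0,"dy":0,"dz":0,"ax":0,"ay":0,"az":0}]'; python3 -c "
from h import *
togo([.5645,.0161,.32],95); snap('wrist','w7'); snap('scene','s7')"
```

```text
time_s: 9.45
tool_pos: [0.5641, 0.0153, 0.349]
ee_rot: [0.677, 0.736, -0.0, -0.004]
ft_force: [-0.1, -0.1, -1.6]
width: 0.18
t 9.45 pos [0.5641 0.0153 0.349 ] head 94.76 zaxis [-0.0053  0.0046 -1.    ] j [-0.19  0.09  1.47  0.    1.59 -1.84] F [-0.08 -0.07 -1.63] w 0.18
delta tool mm [ 0.6  0.6 29. ] az -0.2
```

View pics/w7.png

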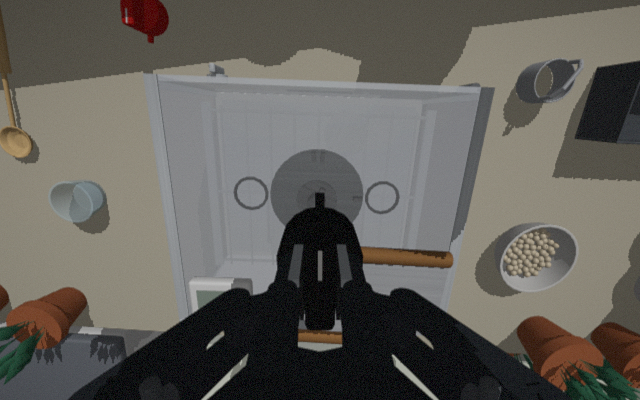

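View pics/s7.png

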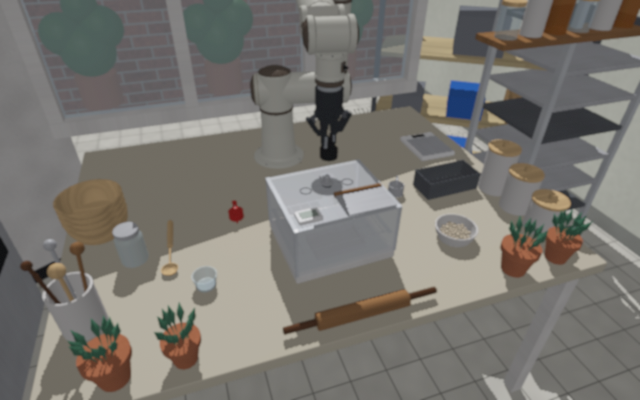

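```bash
python3 - <<'E'
from h import *
D=np.load('pics/w7.npz'); C=cam('wrist',D['pos'],D['q'])
g=cv2.cvtColor(D['p'],cv2.COLOR_RGB2GRAY); g=cv2.GaussianBlur(g,(5,5),0)
c=np.array([.5655,.0162]); pts=[]
for a in np.radians(np.arange(0,360,4)):
    best=None
    rs=np.arange(.042,.055,.0003); v=[]
    for q in rs:
        u=proj(C,[c[0]+q*np.cos(a),c[1]+q*np.sin(a),.204]); v.append(cv2.getRectSubPix(g,(1,1),(float(u[0]),float(u[1])))[0,0])
    v=np.array(v,float); dv=np.gradient(v); i=dv.argmax()
    if dv[i]>2 : pts.append(c+rs[i]*np.array([np.cos(a),np.sin(a)]))
P=np.array(pts); print(len(P))
k=np.ones(len(P),bool)
for i in range(10):
    rr=np.linalg.norm(P-c,axis=1); k=abs(rr-.048)<.003
    d=(P[k]-c)/rr[k][:,None]; c=c+np.linalg.lstsq(d,rr[k]-.048,rcond=None)[0]
print(c,k.sum())
crop('w7',265,140,370,240,6,'w7c')
im=cv2.imread('pics/w7c.png');cv2.imwrite('pics/w7c.png',np.clip((im.astype(float)-40)*2.2,0,255).astype(np.uint8))
E
```

```text
69
[0.56608139 0.01400399] 62
```

View pics/w7c.png

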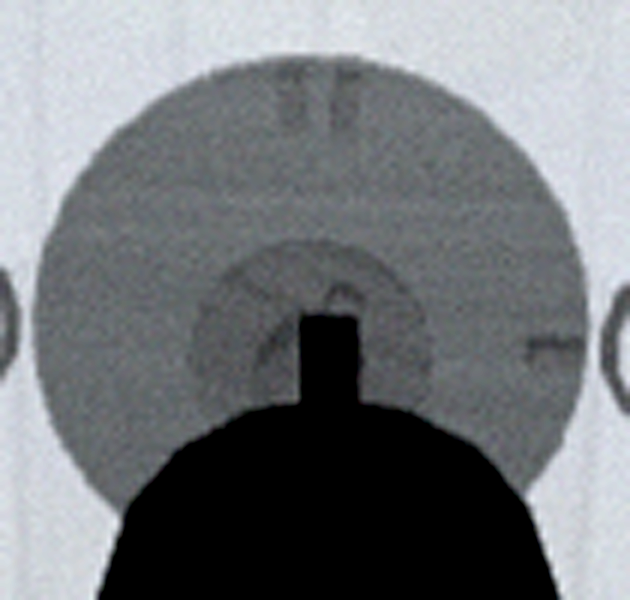

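```bash
python3 -m creep '[{"gripper":-1,"dx":-1,"dy":1,"dz":25,"ax":0,"ay":0,"az":0},{"gripper":-1,"dx":0,"dy":0,"dz":22,"ax":0,"ay":0,"az":0},{"gripper":-1,"dx":0,"dy":0,"dz":0,"ax":0,"ay":0,"az":0},{"gripper":-1,"dx":0,"dy":0,"dz":0,"ax":0,"ay":0,"az":0},{"gripper":-1,"dx":0,"dy":0,"dz":0,"ax":0,"ay":0,"az":0}]'; cat > fit.py <<'E'
from h import *
def esc(f,c,z=.204,R0=.048,tol=.003,sg=1):
    D=np.load('pics/'+f+'.npz'); C=cam('wrist',D['pos'],D['q'])
    g=cv2.GaussianBlur(cv2.cvtColor(D['p'],cv2.COLOR_RGB2GRAY),(5,5),0); c0=np.array(c,float); P=[]
    rs=np.arange(R0-.006,R0+.007,.0003)
    for a in np.radians(np.arange(0,360,3)):
        e=np.array([np.cos(a),np.sin(a)])
        v=np.array([cv2.getRectSubPix(g,(1,1),tuple(float(t) for t in proj(C,[*(c0+q*e),z])))[0,0] for q in rs],float)
        dv=np.gradient(v)*sg
        if dv.max()>2: P.append(c0+rs[dv.argmax()]*e)
    P=np.array(P); c=c0
    for i in range(15):
        rr=np.linalg.norm(P-c,axis=1); k=abs(rr-R0)<(tol if i<8 else tol/2)
        c=c+np.linalg.lstsq((P[k]-c)/rr[k][:,None],rr[k]-R0,rcond=None)[0]
    return c,k.sum(),len(P)
E
python3 - <<'E'
from fit import *
togo([.5645,.0161,.30],95); snap('wrist','w8'); print(esc('w8',[.566,.014]),esc('w7',[.566,.014]),esc('w2',[.566,.016]))
E
```

```text
time_s: 10.18
tool_pos: [0.5661, 0.0144, 0.3048]
ee_rot: [0.676, 0.737, 0.001, -0.002]
ft_force: [-0.1, -0.7, -2.2]
width: 0.177
t 10.18 pos [0.5661 0.0144 0.3048] head 94.91 zaxis [-7.0e-04  3.8e-03 -1.0e+00] j [-0.19  0.1   1.54  0.    1.5  -1.85] F [-0.08 -0.66 -2.22] w 0.177
delta tool mm [ 1.8 -1.5  4.8] az -0.1
(array([0.56595986, 0.01384916]), np.int64(79), 96) (array([0.56622246, 0.01400903]), np.int64(75), 92) (array([0.56678438, 0.01411863]), np.int64(111), 120)
```

View pics/w8.png

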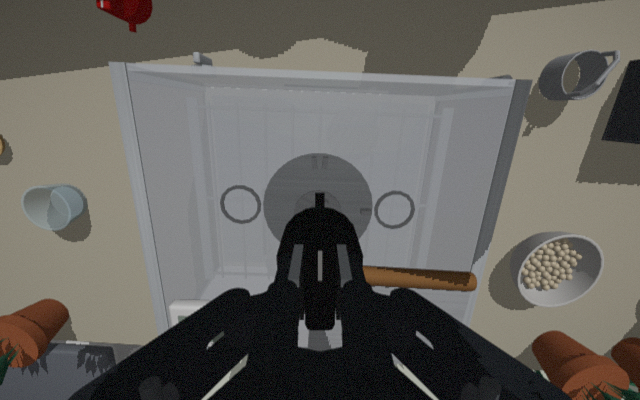

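The escutcheon fits from three views agree on (0.566, 0.014). I lower the knob onto the spindle's taper in steps, watching the force.

```bash
python3 -m creep '[{"gripper":-1,"dx":-0.4,"dy":-0.8,"dz":6,"ax":0,"ay":0,"az":0},{"gripper":-1,"dx":0,"dy":0,"dz":5,"ax":0,"ay":0,"az":0},{"gripper":-1,"dx":0,"dy":0,"dz":4,"ax":0,"ay":0,"az":0},{"gripper":-1,"dx":0,"dy":0,"dz":0,"ax":0,"ay":0,"az":0},{"gripper":-1,"dx":0,"dy":0,"dz":0,"ax":0,"ay":0,"az":0}]'; python3 -c "
from h import *
togo([.5652,.0140,.278],95)"
```

```text
time_s: 10.85
tool_pos: [0.5647, 0.0142, 0.2885]
ee_rot: [0.676, 0.737, 0.001, -0.002]
ft_force: [-0.6, 0.4, -2.7]
width: 0.18
t 10.85 pos [0.5647 0.0142 0.2885] head 94.92 zaxis [-0.0028  0.0042 -1.    ] j [-0.19  0.11  1.57  0.    1.47 -1.85] F [-0.55  0.43 -2.69] w 0.18
delta tool mm [-0.2  0.5 10.4] az -0.1
```

```bash
python3 -m creep '[{"gripper":-1,"dx":0,"dy":0.5,"dz":3,"ax":0,"ay":0,"az":0},{"gripper":-1,"dx":0,"dy":0,"dz":2.5,"ax":0,"ay":0,"az":0},{"gripper":-1,"dx":0,"dy":0,"dz":0,"ax":0,"ay":0,"az":0}]'; python3 -m creep '[{"gripper":-1,"dx":0,"dy":0,"dz":2,"ax":0,"ay":0,"az":0},{"gripper":-1,"dx":0,"dy":0,"dz":2,"ax":0,"ay":0,"az":0},{"gripper":-1,"dx":0,"dy":0,"dz":0,"ax":0,"ay":0,"az":0}]';python3 -c "
from h import *
togo([.5652,.0140,.278],95)"
```

```text
time_s: 11.22
tool_pos: [0.565, 0.0141, 0.2831]
ee_rot: [0.676, 0.737, 0.0, -0.003]
ft_force: [-2.1, -0.8, 0.5]
width: 0.181
time_s: 11.6
tool_pos: [0.5652, 0.0141, 0.2796]
ee_rot: [0.676, 0.737, 0.001, -0.002]
ft_force: [-3.9, -0.9, 6.4]
width: 0.177
t 11.6 pos [0.5652 0.0141 0.2796] head 94.92 zaxis [-0.0026  0.0038 -1.    ] j [-0.19  0.11  1.58  0.    1.45 -1.85] F [-3.85 -0.9   6.37] w 0.177
delta tool mm [-0.1  0.   1.6] az -0.1
```

The side load is toward -x and the vertical load is already high, so the knob is on the taper and off to +x. I back up and shift -x.

```bash
python3 -m creep '[{"gripper":-1,"dx":0,"dy":0,"dz":-3,"ax":0,"ay":0,"az":0},{"gripper":-1,"dx":0,"dy":-1.5,"dz":0,"ax":0,"ay":0,"az":0},{"gripper":-1,"dx":0,"dy":0,"dz":0,"ax":0,"ay":0,"az":0}]'; python3 -m creep '[{"gripper":-1,"dx":0,"dy":0,"dz":1.5,"ax":0,"ay":0,"az":0},{"gripper":-1,"dx":0,"dy":0,"dz":0,"ax":0,"ay":0,"az":0}]';python3 -m creep '[{"gripper":-1,"dx":0,"dy":0,"dz":1.5,"ax":0,"ay":0,"az":0},{"gripper":-1,"dx":0,"dy":0,"dz":0,"ax":0,"ay":0,"az":0}]'
```

```text
time_s: 11.98
tool_pos: [0.5639, 0.0139, 0.2818]
ee_rot: [0.676, 0.737, 0.001, -0.002]
ft_force: [-0.8, -2.6, 2.0]
width: 0.181
time_s: 12.22
tool_pos: [0.5637, 0.0138, 0.2803]
ee_rot: [0.676, 0.737, 0.0, -0.002]
ft_force: [-1.1, -2.4, 1.7]
width: 0.178
time_s: 12.48
tool_pos: [0.5633, 0.0138, 0.278]
ee_rot: [0.676, 0.737, -0.0, -0.003]
ft_force: [-1.2, -3.3, -0.8]
width: 0.176
```

```bash
python3 -m creep '[{"gripper":-1,"dx":-1,"dy":-0.4,"dz":0,"ax":0,"ay":0,"az":0},{"gripper":-1,"dx":0,"dy":0,"dz":1,"ax":0,"ay":0,"az":0},{"gripper":-1,"dx":0,"dy":0,"dz":0,"ax":0,"ay":0,"az":0}]';python3 -m creep '[{"gripper":-1,"dx":0,"dy":0,"dz":1,"ax":0,"ay":0,"az":0},{"gripper":-1,"dx":0,"dy":0,"dz":0,"ax":0,"ay":0,"az":0}]'
```

```text
time_s: 12.85
tool_pos: [0.5632, 0.0134, 0.2774]
ee_rot: [0.676, 0.737, 0.001, -0.003]
ft_force: [-1.1, -0.1, -1.4]
width: 0.179
time_s: 13.1
tool_pos: [0.5633, 0.0133, 0.2767]
ee_rot: [0.676, 0.737, 0.001, -0.003]
ft_force: [-0.3, -0.3, -1.0]
width: 0.177
```

```bash
python3 -m creep '[{"gripper":-1,"dx":0,"dy":0,"dz":1,"ax":0,"ay":0,"az":0},{"gripper":-1,"dx":0,"dy":0,"dz":1,"ax":0,"ay":0,"az":0},{"gripper":-1,"dx":0,"dy":0,"dz":0,"ax":0,"ay":0,"az":0}]';python3 -m creep '[{"gripper":-1,"dx":0,"dy":0,"dz":1,"ax":0,"ay":0,"az":0},{"gripper":-1,"dx":0,"dy":0,"dz":0,"ax":0,"ay":0,"az":0},{"gripper":-1,"dx":0,"dy":0,"dz":0,"ax":0,"ay":0,"az":0}]'
```

```text
time_s: 13.48
tool_pos: [0.5633, 0.0131, 0.2747]
ee_rot: [0.676, 0.737, 0.001, -0.003]
ft_force: [-0.8, -0.4, -1.5]
width: 0.172
time_s: 13.85
tool_pos: [0.5633, 0.0131, 0.2738]
ee_rot: [0.676, 0.737, 0.001, -0.003]
ft_force: [-0.5, 0.3, -2.3]
width: 0.179
```

```bash
python3 -m creep '[{"gripper":-1,"dx":0,"dy":0,"dz":0.7,"ax":0,"ay":0,"az":0},{"gripper":-1,"dx":0,"dy":0,"dz":0,"ax":0,"ay":0,"az":0},{"gripper":-1,"dx":0,"dy":0,"dz":0,"ax":0,"ay":0,"az":0}]';python3 -m creep '[{"gripper":-1,"dx":0,"dy":0,"dz":0.7,"ax":0,"ay":0,"az":0},{"gripper":-1,"dx":0,"dy":0,"dz":0,"ax":0,"ay":0,"az":0},{"gripper":-1,"dx":0,"dy":0,"dz":0,"ax":0,"ay":0,"az":0}]'
```

```text
time_s: 14.22
tool_pos: [0.5633, 0.0131, 0.2732]
ee_rot: [0.676, 0.737, 0.001, -0.003]
ft_force: [-0.3, -0.4, -0.2]
width: 0.176
time_s: 14.6
tool_pos: [0.5634, 0.0131, 0.2728]
ee_rot: [0.676, 0.737, 0.001, -0.002]
ft_force: [-1.4, -1.3, 3.5]
width: 0.174
```

Light contact with the key's top, about 5 N net. I now turn it clockwise, keeping the hub's axis fixed.

```bash
python3 -m creep '[{"gripper":-1,"dx":0.1,"dy":0,"dz":0,"ax":0,"ay":0,"az":3},{"gripper":-1,"dx":0.1,"dy":0,"dz":0,"ax":0,"ay":0,"az":3},{"gripper":-1,"dx":0.1,"dy":0,"dz":0,"ax":0,"ay":0,"az":3}]'; python3 -m creep '[{"gripper":-1,"dx":0.1,"dy":0,"dz":0,"ax":0,"ay":0,"az":3},{"gripper":-1,"dx":0.1,"dy":0,"dz":0,"ax":0,"ay":0,"az":3}]'; python3 -c "
from h import *
s=r.sense();print(s['torque']);togo([.5652,.0140,.278],95)"
```

```text
time_s: 14.98
tool_pos: [0.5633, 0.0128, 0.2727]
ee_rot: [0.732, 0.681, -0.0, -0.002]
ft_force: [-3.4, -3.0, 3.5]
width: 0.178
time_s: 15.22
tool_pos: [0.5632, 0.013, 0.2727]
ee_rot: [0.767, 0.642, -0.0, -0.002]
ft_force: [-3.5, -2.8, 2.6]
width: 0.171
[-0.42582414  0.62439405  0.05886721]
t 15.22 pos [0.5632 0.013  0.2727] head 79.81 zaxis [-0.0033  0.003  -1.    ] j [-0.19  0.11  1.59  0.    1.44 -1.59] F [-3.47 -2.83  2.61] w 0.171
delta tool mm [ 1.4  1.7 -5.3] az -15.2
```

```bash
python3 -m creep '[{"gripper":-1,"dx":-0.5,"dy":-0.5,"dz":0,"ax":0,"ay":0,"az":3},{"gripper":-1,"dx":0,"dy":0,"dz":0,"ax":0,"ay":0,"az":3},{"gripper":-1,"dx":0,"dy":0,"dz":0,"ax":0,"ay":0,"az":0}]'; python3 -m creep '[{"gripper":-1,"dx":0,"dy":0,"dz":0,"ax":0,"ay":0,"az":3},{"gripper":-1,"dx":0,"dy":0,"dz":0,"ax":0,"ay":0,"az":3}]'; python3 -c "
from h import *
s=r.sense();print(s['torque']);togo([.5652,.0140,.278],95)"
```

```text
time_s: 15.6
tool_pos: [0.5629, 0.0132, 0.2727]
ee_rot: [0.799, 0.601, 0.0, -0.002]
ft_force: [-1.6, -0.3, 3.5]
width: 0.175
time_s: 15.85
tool_pos: [0.5628, 0.0135, 0.2719]
ee_rot: [0.83, 0.558, 0.0, -0.003]
ft_force: [1.2, -0.7, -1.5]
width: 0.176
[0.18773327 0.04233911 0.04162845]
t 15.85 pos [0.5628 0.0135 0.2719] head 67.89 zaxis [-0.0029  0.0051 -1.    ] j [-0.19  0.11  1.6   0.    1.44 -1.38] F [ 1.15 -0.7  -1.55] w 0.176
delta tool mm [ 1.3  2.  -6.1] az -27.1
```

Fz dropped back to baseline with the pointer at about 158°, which is where I saw the key, so the keyway has caught. I lower it onto the flange in steps.

```bash
python3 -m creep '[{"gripper":-1,"dx":0,"dy":0,"dz":1,"ax":0,"ay":0,"az":1},{"gripper":-1,"dx":0,"dy":0,"dz":1,"ax":0,"ay":0,"az":0},{"gripper":-1,"dx":0,"dy":0,"dz":0,"ax":0,"ay":0,"az":0}]'; python3 -c "
from h import *
s=r.sense();print(s['torque']);togo([.5652,.0140,.2645],95)"
```

```text
time_s: 16.23
tool_pos: [0.5628, 0.0135, 0.2701]
ee_rot: [0.834, 0.552, 0.0, -0.003]
ft_force: [0.7, 2.2, -1.6]
width: 0.174
[ 0.38524934 -0.12114288 -0.01849913]
t 16.23 pos [0.5628 0.0135 0.2701] head 66.96 zaxis [-0.0031  0.005  -1.    ] j [-0.19  0.11  1.6   0.    1.43 -1.36] F [ 0.74  2.17 -1.55] w 0.174
delta tool mm [1.4 2.1 5.5] az -28.0
```

```bash
python3 -m creep '[{"gripper":-1,"dx":0,"dy":0,"dz":1.2,"ax":0,"ay":0,"az":0},{"gripper":-1,"dx":0,"dy":0,"dz":1.2,"ax":0,"ay":0,"az":0},{"gripper":-1,"dx":0,"dy":0,"dz":0,"ax":0,"ay":0,"az":0}]'; python3 -m creep '[{"gripper":-1,"dx":0,"dy":0,"dz":1,"ax":0,"ay":0,"az":0},{"gripper":-1,"dx":0,"dy":0,"dz":0,"ax":0,"ay":0,"az":0},{"gripper":-1,"dx":0,"dy":0,"dz":0,"ax":0,"ay":0,"az":0}]'; python3 -m creep '[{"gripper":-1,"dx":0,"dy":0,"dz":0.8,"ax":0,"ay":0,"az":0},{"gripper":-1,"dx":0,"dy":0,"dz":0,"ax":0,"ay":0,"az":0},{"gripper":-1,"dx":0,"dy":0,"dz":0,"ax":0,"ay":0,"az":0}]'
```

```text
time_s: 16.6
tool_pos: [0.5628, 0.0135, 0.2681]
ee_rot: [0.834, 0.551, 0.0, -0.003]
ft_force: [0.0, 2.5, -0.5]
width: 0.179
time_s: 16.98
tool_pos: [0.5628, 0.0134, 0.2671]
ee_rot: [0.834, 0.551, 0.0, -0.003]
ft_force: [0.5, 4.6, 0.3]
width: 0.175
time_s: 17.35
tool_pos: [0.5628, 0.0134, 0.2663]
ee_rot: [0.834, 0.551, 0.0, -0.003]
ft_force: [1.9, 5.5, 1.4]
width: 0.18
```

```bash
python3 -m creep '[{"gripper":-1,"dx":0.9,"dy":-0.1,"dz":0,"ax":0,"ay":0,"az":0},{"gripper":-1,"dx":0,"dy":0,"dz":0,"ax":0,"ay":0,"az":0},{"gripper":-1,"dx":0,"dy":0,"dz":0,"ax":0,"ay":0,"az":0}]'; python3 -m creep '[{"gripper":-1,"dx":0,"dy":0,"dz":0.7,"ax":0,"ay":0,"az":0},{"gripper":-1,"dx":0,"dy":0,"dz":0,"ax":0,"ay":0,"az":0},{"gripper":-1,"dx":0,"dy":0,"dz":0,"ax":0,"ay":0,"az":0}]'; python3 -c "
from h import *
s=r.sense();print(s['torque']);togo([.5652,.0140,.2645],95)"
```

```text
time_s: 17.73
tool_pos: [0.5628, 0.0136, 0.2659]
ee_rot: [0.834, 0.551, -0.001, -0.002]
ft_force: [0.7, 1.9, -1.2]
width: 0.177
time_s: 18.1
tool_pos: [0.5628, 0.0138, 0.2653]
ee_rot: [0.834, 0.551, -0.001, -0.003]
ft_force: [0.4, -1.1, -1.5]
width: 0.177
[0.02419179 0.02280065 0.0111586 ]
t 18.1 pos [0.5628 0.0138 0.2653] head 66.91 zaxis [-0.0037  0.0037 -1.    ] j [-0.19  0.12  1.6   0.    1.43 -1.36] F [ 0.38 -1.05 -1.52] w 0.177
delta tool mm [1.1 2.1 0.8] az -28.1
```

```bash
python3 -m creep '[{"gripper":-1,"dx":0,"dy":0,"dz":0.6,"ax":0,"ay":0,"az":0},{"gripper":-1,"dx":0,"dy":0,"dz":0,"ax":0,"ay":0,"az":0},{"gripper":-1,"dx":0,"dy":0,"dz":0,"ax":0,"ay":0,"az":0}]'; python3 -m creep '[{"gripper":-1,"dx":0,"dy":0,"dz":0.6,"ax":0,"ay":0,"az":0},{"gripper":-1,"dx":0,"dy":0,"dz":0,"ax":0,"ay":0,"az":0},{"gripper":-1,"dx":0,"dy":0,"dz":0,"ax":0,"ay":0,"az":0}]'
```

```text
time_s: 18.48
tool_pos: [0.563, 0.0141, 0.2649]
ee_rot: [0.834, 0.551, -0.0, -0.003]
ft_force: [-0.2, -0.1, -1.7]
width: 0.178
time_s: 18.85
tool_pos: [0.563, 0.0141, 0.2643]
ee_rot: [0.834, 0.551, -0.0, -0.003]
ft_force: [-1.1, 0.2, -1.4]
width: 0.179
```

```bash
python3 -m creep '[{"gripper":-1,"dx":0,"dy":0,"dz":0.6,"ax":0,"ay":0,"az":0},{"gripper":-1,"dx":0,"dy":0,"dz":0,"ax":0,"ay":0,"az":0},{"gripper":-1,"dx":0,"dy":0,"dz":0,"ax":0,"ay":0,"az":0}]'; python3 -m creep '[{"gripper":-1,"dx":0,"dy":0,"dz":0.5,"ax":0,"ay":0,"az":0},{"gripper":-1,"dx":0,"dy":0,"dz":0,"ax":0,"ay":0,"az":0},{"gripper":-1,"dx":0,"dy":0,"dz":0,"ax":0,"ay":0,"az":0}]'
```

```text
time_s: 19.23
tool_pos: [0.5631, 0.0141, 0.2642]
ee_rot: [0.834, 0.551, 0.0, -0.002]
ft_force: [-1.9, -0.3, 2.8]
width: 0.176
time_s: 19.6
tool_pos: [0.5631, 0.0141, 0.2634]
ee_rot: [0.834, 0.551, 0.0, -0.002]
ft_force: [-1.3, 0.2, 3.3]
width: 0.183
```

The knob is home: contact came 9 mm below the key-top contact. I ease the pressure and turn clockwise in parts.

```bash
python3 -m creep '[{"gripper":-1,"dx":0,"dy":0,"dz":-0.5,"ax":0,"ay":0,"az":0},{"gripper":-1,"dx":0.1,"dy":0,"dz":0,"ax":0,"ay":0,"az":4},{"gripper":-1,"dx":0.1,"dy":0,"dz":0,"ax":0,"ay":0,"az":4},{"gripper":-1,"dx":0.1,"dy":0,"dz":0,"ax":0,"ay":0,"az":4},{"gripper":-1,"dx":0.1,"dy":0,"dz":0,"ax":0,"ay":0,"az":4},{"gripper":-1,"dx":0,"dy":0,"dz":0,"ax":0,"ay":0,"az":0}]';python3 -c "
from h import *
s=r.sense();print(s['torque']);togo([.5652,.0140,.2645],3.2)"
```

```text
time_s: 20.35
tool_pos: [0.5634, 0.0145, 0.2639]
ee_rot: [0.903, 0.43, -0.0, -0.002]
ft_force: [-1.3, 1.4, 2.9]
width: 0.175
[0.12082912 0.09021378 0.01565975]
t 20.35 pos [0.5634 0.0145 0.2639] head 50.96 zaxis [-0.0023  0.0044 -1.    ] j [-0.19  0.12  1.6   0.    1.42 -1.08] F [-1.32  1.36  2.94] w 0.175
delta tool mm [ 0.7  1.7 -0.6] az 47.8
```

```bash
python3 -m creep '[{"gripper":-1,"dx":0.13,"dy":0,"dz":0,"ax":0,"ay":0,"az":4},{"gripper":-1,"dx":0.13,"dy":0,"dz":0,"ax":0,"ay":0,"az":4},{"gripper":-1,"dx":0.13,"dy":0,"dz":0,"ax":0,"ay":0,"az":4},{"gripper":-1,"dx":0.13,"dy":0,"dz":0,"ax":0,"ay":0,"az":4},{"gripper":-1,"dx":0.13,"dy":0,"dz":0,"ax":0,"ay":0,"az":4}]';python3 -c "
from h import *
s=r.sense();print(s['torque']);togo([.5652,.0140,.2645],3.2)"
```

```text
time_s: 20.98
tool_pos: [0.5641, 0.0153, 0.264]
ee_rot: [0.964, 0.266, -0.0, -0.003]
ft_force: [0.0, 1.8, 2.4]
width: 0.178
[ 0.35184166 -0.13019002  0.06726683]
t 20.98 pos [0.5641 0.0153 0.264 ] head 30.89 zaxis [-0.0016  0.0052 -1.    ] j [-0.19  0.12  1.6   0.    1.42 -0.73] F [0.03 1.78 2.4 ] w 0.178
delta tool mm [ 0.2  1.7 -0.6] az 27.7
```

```bash
python3 -m creep '[{"gripper":-1,"dx":0.13,"dy":0,"dz":0,"ax":0,"ay":0,"az":4},{"gripper":-1,"dx":0.13,"dy":0,"dz":0,"ax":0,"ay":0,"az":4},{"gripper":-1,"dx":0.13,"dy":0,"dz":0,"ax":0,"ay":0,"az":4},{"gripper":-1,"dx":0.13,"dy":0,"dz":0,"ax":0,"ay":0,"az":4},{"gripper":-1,"dx":0.13,"dy":0,"dz":0,"ax":0,"ay":0,"az":4},{"gripper":-1,"dx":0,"dy":0,"dz":0,"ax":0,"ay":0,"az":0}]';python3 -c "
from h import *
s=r.sense();print(s['torque']);togo([.5652,.0140,.2645],3.2);snap('wrist','w9')"
```

```text
time_s: 21.72
tool_pos: [0.565, 0.0159, 0.2641]
ee_rot: [0.995, 0.096, -0.0, -0.003]
ft_force: [3.0, 4.4, 2.1]
width: 0.179
[ 0.7801262  -0.61692423  0.07428214]
t 21.73 pos [0.565  0.0159 0.2641] head 11.04 zaxis [-7.0e-04  5.7e-03 -1.0e+00] j [-0.19  0.12  1.6   0.01  1.42 -0.38] F [3.05 4.38 2.14] w 0.179
delta tool mm [-0.2  1.9 -0.4] az 7.8
```

View pics/w9.png

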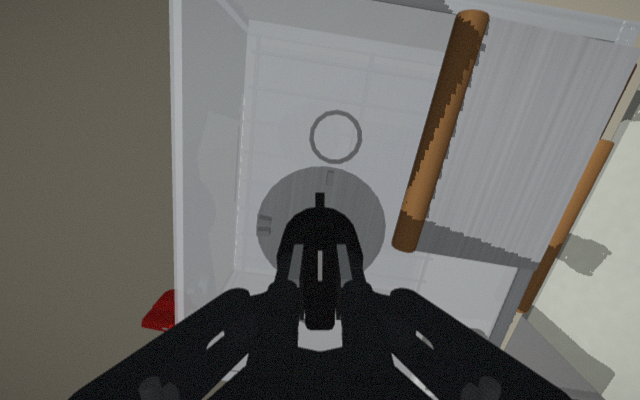

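```bash
python3 - <<'E'
from fit import *
crop('w9',280,155,370,225,6,'w9c')
im=cv2.imread('pics/w9c.png');cv2.imwrite('pics/w9c.png',np.clip((im.astype(float)-40)*2,0,255).astype(np.uint8))
print(esc('w9',[.566,.014]))
E
```

```text
(array([0.56614266, 0.01436924]), np.int64(86), 98)
```

View pics/w9c.png

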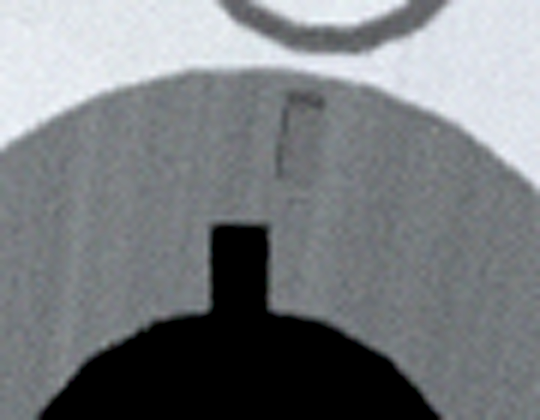

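```bash
python3 - <<'E'
from h import *
D=np.load('pics/w9.npz'); C=cam('wrist',D['pos'],D['q']); f=lambda u,v:((u+.5)/6-.5+280,(v+.5)/6-.5+155)
c=np.array([.5662,.0141])
for n,p,z in[('rib in',f(300,185),.212),('rib out',f(307,108),.212),('nib',f(240,226),.2247)]:
    d=ray(C,p,z)[:2]-c; print(n,d,np.linalg.norm(d),np.degrees(np.arctan2(d[1],d[0])))
E
```

```text
rib in [-0.0012744   0.03719131] 0.03721314091050177 91.96253543716544
rib out [-0.00228244  0.04585577] 0.04591253944525515 92.84951149865222
nib [-0.0076196   0.03483429] 0.03565790443346189 102.33845134080063
```

```bash
python3 -m creep '[{"gripper":-1,"dx":0,"dy":0,"dz":0,"ax":0,"ay":0,"az":4.5},{"gripper":-1,"dx":0,"dy":0,"dz":0,"ax":0,"ay":0,"az":4.5},{"gripper":-1,"dx":0.4,"dy":0.4,"dz":0,"ax":0,"ay":0,"az":0},{"gripper":-1,"dx":0,"dy":0,"dz":0,"ax":0,"ay":0,"az":0}]';python3 -c "
from h import *
togo([.5652,.0140,.2645],2);snap('wrist','w10');crop('w10',260,140,380,230,6,'w10c')"
```

```text
time_s: 22.28
tool_pos: [0.5655, 0.0159, 0.2641]
ee_rot: [1.0, 0.018, -0.0, -0.003]
ft_force: [3.4, 6.6, 2.1]
width: 0.178
t 22.27 pos [0.5655 0.0159 0.2641] head 2.05 zaxis [-4.0e-04  6.7e-03 -1.0e+00] j [-0.19  0.12  1.6   0.01  1.42 -0.23] F [3.35 6.64 2.1 ] w 0.178
delta tool mm [-0.4  1.9 -0.4] az 0.0
```

View pics/w10c.png

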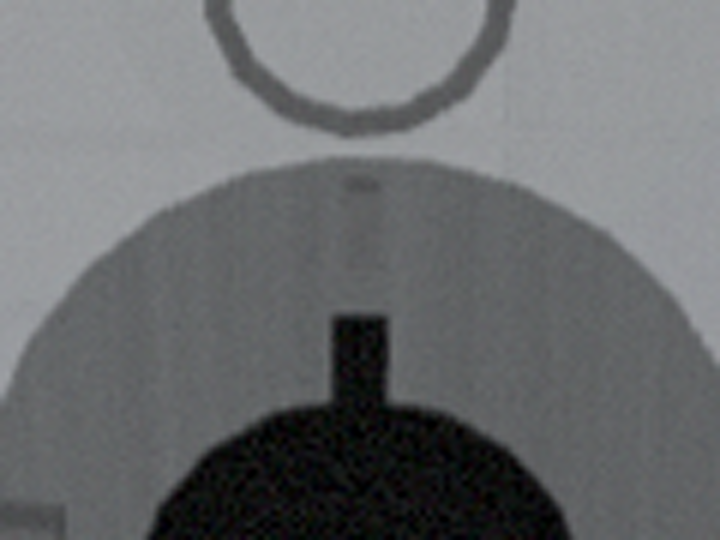

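The pointer, at column 360 of the crop, lines up with the rib at column 362. I relieve the side load and let go.

```bash
python3 -m creep '[{"gripper":-1,"dx":0.5,"dy":-1.2,"dz":-0.4,"ax":0,"ay":0,"az":0},{"gripper":-1,"dx":0,"dy":0,"dz":0,"ax":0,"ay":0,"az":0}]';python3 -m creep '[{"gripper":0,"dx":0,"dy":0,"dz":0,"ax":0,"ay":0,"az":0},{"gripper":0,"dx":0,"dy":0,"dz":0,"ax":0,"ay":0,"az":0},{"gripper":0,"dx":0,"dy":0,"dz":0,"ax":0,"ay":0,"az":0},{"gripper":0,"dx":0,"dy":0,"dz":0,"ax":0,"ay":0,"az":0}]';python3 -c "
from h import *
togo([.5652,.0140,.2645],2);snap('wrist','w11')"
```

```text
time_s: 22.58
tool_pos: [0.5656, 0.0161, 0.2642]
ee_rot: [1.0, 0.017, -0.001, -0.002]
ft_force: [4.5, 3.1, 1.5]
width: 0.179
time_s: 23.08
tool_pos: [0.5649, 0.0158, 0.264]
ee_rot: [1.0, 0.017, -0.002, -0.002]
ft_force: [-0.0, -0.3, -0.4]
width: 0.5
t 23.07 pos [0.5649 0.0158 0.264 ] head 1.92 zaxis [-0.0036  0.0041 -1.    ] j [-0.19  0.12  1.6   0.    1.42 -0.22] F [-0.05 -0.28 -0.43] w 0.5
delta tool mm [ 0.2  1.8 -0.5] az -0.1
```

View pics/w11.png

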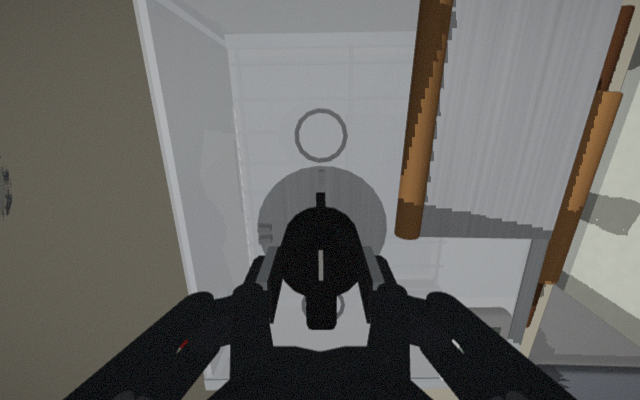

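The gripper is open and clear of the bar. I rise straight up and check.

```bash
python3 -m creep '[{"gripper":0,"dx":0,"dy":0,"dz":-15,"ax":0,"ay":0,"az":0},{"gripper":0,"dx":0,"dy":0,"dz":-40,"ax":0,"ay":0,"az":0},{"gripper":0.5,"dx":0,"dy":0,"dz":-60,"ax":0,"ay":0,"az":0},{"gripper":1,"dx":0,"dy":0,"dz":-20,"ax":0,"ay":0,"az":0},{"gripper":1,"dx":0,"dy":0,"dz":0,"ax":0,"ay":0,"az":0},{"gripper":1,"dx":0,"dy":0,"dz":0,"ax":0,"ay":0,"az":0},{"gripper":1,"dx":0,"dy":0,"dz":0,"ax":0,"ay":0,"az":0},{"gripper":1,"dx":0,"dy":0,"dz":0,"ax":0,"ay":0,"az":0}]';python3 -c "
from h import *
togo([.5652,.0140,.2645],2);snap('wrist','w12');snap('scene','s12');snap('top','t12')
crop('w12',250,120,390,260,4,'w12c');crop('s12',290,145,370,205,8,'s12c')
im=cv2.imread('pics/w12c.png');cv2.imwrite('pics/w12c.png',np.clip(im.astype(float)*1.8,0,255).astype(np.uint8))
"
```

```text
time_s: 24.12
tool_pos: [0.5652, 0.0155, 0.3979]
ee_rot: [1.0, 0.017, -0.003, -0.002]
ft_force: [0.7, -0.8, 0.8]
width: 1.003
t 24.12 pos [0.5652 0.0155 0.3979] head 1.92 zaxis [-0.0052  0.0047 -1.    ] j [-0.19  0.09  1.38  0.    1.68 -0.22] F [ 0.71 -0.77  0.76] w 1.003
delta tool mm [  0.6   2.1 133.4] az -0.1
```

View pics/w12c.png

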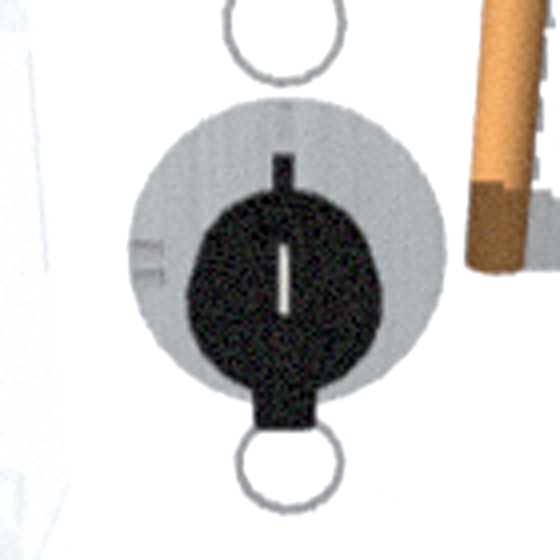

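View pics/s12c.png

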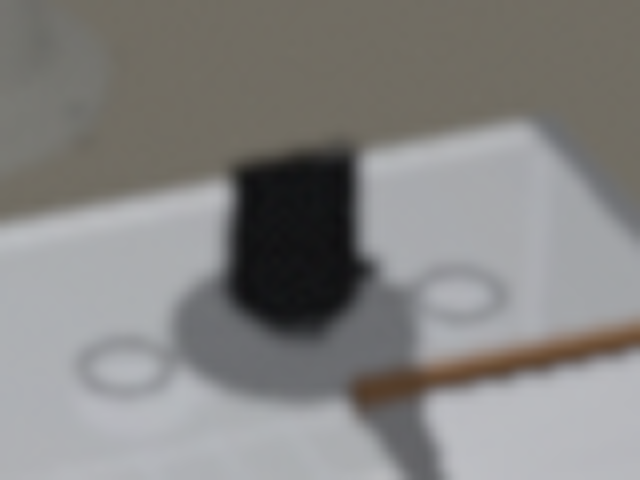

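View pics/t12.png

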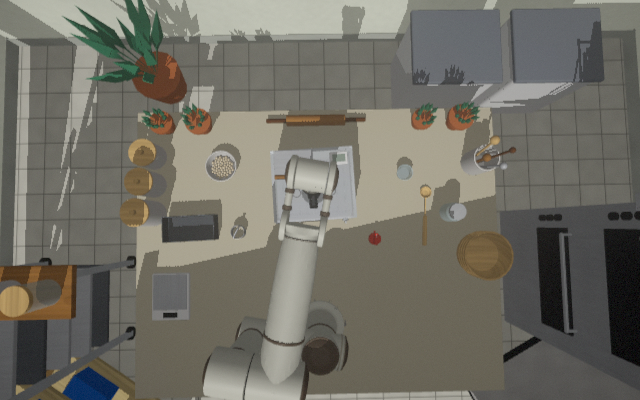

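The knob stands upright on the spindle, with its nib at the single rib (both at crop x≈284). The bystanders are where they were. Now I check the height from the depth picture, and the pointer tip.

```bash
python3 - <<'E'
from fit import *
D=np.load('pics/w12.npz'); K,T=C=cam('wrist',D['pos'],D['q']); f=lambda u,v:((u+.5)/4-.5+250,(v+.5)/4-.5+120)
def dp(u,v):
    z=np.median(D['d'][v-1:v+2,u-1:u+2]); return T[:3,:3]@(np.linalg.solve(K,[u,v,1.])*z)+T[:3,3]
for p in[(321,205),(321,215),(300,170),(300,192),(340,192),(345,155)]: print(p,np.round(dp(*p),4))
c,n,m=esc('w12',[.566,.014]); print(c)
t=ray(C,f(284,155),.2247)[:2]; rb=ray(C,f(286,137),.212)[:2]; print('tip',t,'rib head',np.degrees(np.arctan2(*(rb-c)[::-1])),'tip head',np.degrees(np.arctan2(*(t-c)[::-1])),'expected rib inner',c+.036*np.array([np.cos(np.radians(93)),np.sin(np.radians(93))]))
E
```

```text
(321, 205) [0.5659 0.0125 0.275 ]
(321, 215) [0.5663 0.0022 0.2747]
(300, 170) [0.5406 0.0307 0.203 ]
(300, 192) [0.5439 0.0165 0.2469]
(340, 192) [0.5854 0.0182 0.2476]
(345, 155) [0.5923 0.0501 0.203 ]
[0.56629498 0.01377155]
tip [0.56422342 0.04871732] rib head 92.45818827615007 tip head 93.39248819721314 expected rib inner [0.56441089 0.04972222]
```

```bash
python3 -c "
from bench import r
print(r.finish_job())"
```

```text
the job is handed in; nothing more can be done
None
```

The vent knob is back on the spindle, fully home, with its pointer at the single rib. I handed the job in at about 24 s; no verdict is reported.

**What I did:** I gripped the black knob by its bar and left the red look-alike alone. After centring it on the spindle, I turned it clockwise under roughly 5 N until the keyway dropped over the key. I then lowered it onto the flange, turned it to the rib, let go and rose clear.

**Last checks:**
- **Home:** it met the flange 9 mm below where it first met the key. The depth picture puts the bar's top at 0.275 m against 0.276 m expected; the same picture reads the escutcheon about 1 mm low too.
- **Shut:** the pointer tip is at 93.4° and the rib at about 92.5–93°, so the tip is about 1 mm from the rib's inner end.
- **Rest of the scene:** the gripper is open and about 13 cm above its release height. In the top view the bystanders that can be seen look unmoved. I judged that by eye and did not measure it; the arm hides part of the cabinet's roof.

**What went wrong:** my first hand-picked spindle position was about 2 mm off from later fits. On the first approach the hub rode on the spindle's taper with a short vertical load I estimate at 8–9 N. That is close to the 8.5 N limit. I backed off at once and re-centred; I have no plunger reading, so I cannot confirm it stayed under 3.6 mm.

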